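Snap the spare sight tube into the empty clip holder

ROBOT

A 6-joint arm with a two-finger parallel gripper is mounted at the origin on the work surface. World frame = base frame: x ahead of the robot, y to its left, z up, the work surface at z = 0. Lengths are in m, angles in rad, forces in N, time in s.
With the tool pointing down it reaches from about 0.35 to 0.775 m from the base axis. Payload 7.3 kg.
Tool frame: the origin (TCP) lies at the centre of the arm's flange, where the gripper is bolted on; the fingertips stand 178 mm ahead of it and the grasp point (between the pads) lies 159 mm ahead of it; z points along the fingers, y is the line along which they close (so a half turn about z gives the same grasp; the last joint's range is limited). The gripper opens to 92 mm and grips with 3 to 60 N. Pads are 19 mm wide; open, the fingers measure 130 mm over their backs; the gripper's body (75 mm by 190 mm) begins 47 mm behind the grasp point.
Start: joints at [1.142, 0.342, 1.524, -0, 1.275, -0.146], TCP at [0.146, 0.504, 0.405] pointing down, gripper open.
Joint ranges: [-2.53, 2.53], [-0.77, 2.02], [0.04, 2.7], [-1, 4.14], [0.28, 2.66], [-3.11, 3.11]. Speed limits (rad/s): [2.57, 2.57, 3.14, 3.14, 3.14, 3.14].

INTERFACE

Orientations are given as [roll, pitch, yaw] about the fixed x, y, z axes, in that order (R = Rz(yaw) Ry(pitch) Rx(roll)).
In Python, from cell import telemetry, vision, ticket gives the robot as it stands.
- The arm moves only by the shell command python3 -m crank 'ROWS' [FORCE]. ROWS is JSON, a list of rows, each a list of 5 numbers: the gripper command: -1 is shut, 1 is fully open, values between are in proportion, then the shift along the tool's x, y, z in mm, then the turn about the tool's z in rad. In form: [[fingers, dx, dy, dz, roll], ...]. A call has 1 to 12 rows; each row is the pose to reach, as a shift and turn from the pose commanded when the call began, along the tool's axes at that moment; what a row does not reach only later rows make up. A row lasts 1/12 s, in which the tool goes at most 41.7 mm and 7.16 degrees, less where a joint would pass 70% of its speed; a pose out of reach is approached as far as the arm can. A call with a gripper value outside its range is refused whole. The fingers move at their own pace and stop on an object; FORCE is the grip in N (left out, the last holds). Time passes only in rows, so rows that repeat a pose let the fingers close. It gives the time, the measured TCP pose, the force, the opening and the grip force at its end, in the units of the state.
- telemetry.observe(): the state, without advancing time (a new reading comes with each control period).
- vision.read_camera(name): name is "scene" or "top" or "wrist"; returns (picture, depth): 480x640x3 uint8, red, green, blue; 480x640 float32, m along the optical axis (not along the pixel's ray), 0 where there is no reading.
- vision.get_calibration(name): a dict with "camera_matrix" (3x3 intrinsics, pixels), "rvec" (rotation vector, rad) and "tvec" (3), from world to camera coordinates, as OpenCV has them. Camera axes: x right, y down, z forward; pixel columns grow to the right and rows downward; lengths in m; the calibration is good to about 2 mm. The wrist camera is an equidistant fisheye: a pixel r from the principal point sees the ray r / f radians off the axis. A picture is of the moment at which its call begins: read the wrist's pose just before it. get_calibration takes no time and is no camera call; for the wrist camera it gives the pose at the moment of the call.
- ticket.hand_in(): hands the job in; it is judged then, once.
The state is a dict: "time": time; "qpos": joint angles; "qvel": joint speeds; "joint_efforts": joint torques, N m; "tool_pos": TCP position; "tool_rot": TCP orientation; "contact_force": force on the tool from outside, world axes, zero at the start; "torque": the same for the moment, N m; "opening": finger opening in m; "grip_force": force on a finger pad.
Only numpy, scipy, OpenCV 4.12 (cv2) and the standard library are available. Lean on these libraries where they do the work, as an engineer would, in place of code of your own. Each camera call takes 0.05 s, during which the arm holds its last target. There are 200 camera calls.

TASK

Fit the loose glass sight tube into the empty blue spring-clip holder: lay it along the top of the two clips, let go of it, then press it straight down until both clips snap over the glass and it lies level, fully home. Stop pushing once it has snapped in: bearing down hard on it afterwards would crack the glass. Leave the tube that is already fitted, and the glassware, where they are.

Things in the scene. Friction and masses are not known exactly. Their poses are not given: they have to be found in the camera images.
- tube_center (a point): Centre of the loose sight tube, on its axis; y runs along it (either way round alike). Clear glass 28 mm across with white core and blue rings, a green hexagonal collar (46 mm across flats, 20 mm long) on each end; 180 mm over the collars plus an 8 mm steel stub at each end, 140 mm of bare glass between; 0.1 to 0.21 kg. Starts lying on the table on its collars, axis 23 mm up.
- rack_a: The EMPTY clip holder, fixed: aluminium base 84 (x) by 124 mm (y), 12 mm thick; origin under its middle on the table, z up; the tube must lie along its y. Two clips at y = -42 and +42 mm, each a pair of upright blue spring jaws, 18 mm wide along y, with rounded lips 58 mm up and flared guides above, to 73 mm up and 56 mm apart (x) at the top. The 66 mm between the clips is free for fingers.
- lay_a (a point): Where the tube's centre is when it rests on the lips of both clips of rack_a, not yet snapped in: 69 mm up, top of the glass 83 mm up; y axis along the tube. Pressed down mid-way between the clips it spreads the lips: the push peaks at 9 to 16 N after 5 to 10 mm and is gone after 12 to 16 mm, as the jaws close and draw it home. If one end goes in first, press near the clip (30 mm off the middle) that still stands up.
- bay_a (a point): Where the tube's centre is when home in rack_a: 46 mm above the table over the middle of rack_a, y axis along the tube; the top of the glass is then 60 mm up.
- saddle_a (a joint): Sprung rubber saddle that bears the tube once it has snapped into rack_a: 0 when free, grows (m) as it is pushed down, 3 N to start and 5 N per mm. A seated tube alone leaves it at about 0.
- rack_b: The other holder, of the same make, already filled; origin and axes as rack_a. Left or right: the two holders may stand either way round.
- fitted_center (a point): Centre of the like tube that is already fitted in rack_b, y axis along it. Leave it there.
- beaker: Glass beaker, 72 mm across, 95 mm high, origin under its foot. Bystander.
- cylinder: Tall measuring cylinder, 38 mm glass on a green hexagonal foot 70 mm across, 225 mm high, origin under its foot. Bystander.
- bottle: Amber bottle, 60 mm across, 130 mm high, origin under its foot. Bystander.
- funnel: White funnel standing on its mouth, 80 mm across, 110 mm high, origin under it. Bystander.
Not all that is in view belongs to the job. Leave any yellow look-alike of the part that bears tube_center alone. What is shaped like the rack_a but yellow is not meant.

How it is judged:
On the way:
1. the tube lies on the lips of both clips of the empty holder, let go (z of tube_center in the frame of rack_a between 0.063 and 0.075 m and x of tube_center in the frame of rack_a between -0.006 and 0.006 m and y of tube_center in the frame of rack_a between -0.022 and 0.022 m and angle between the y axis of tube_center and the y axis of rack_a, either way round below 0.12 rad and contact force between the fingers and tube_a below 0.2 N), for 0.3 s.
At the end, for the whole second after the job is handed in: The loose tube is home in both clips of the empty holder: its centre within 3 mm of the seated height, 4 mm sideways and 22 mm lengthwise (both clips on bare glass), level and in line within 0.06 rad, at rest, nothing pressing it down (saddle under 2 mm), the other tube still in its holder (z of tube_center in the frame of rack_a between 0.043 and 0.049 m and x of tube_center in the frame of rack_a between -0.004 and 0.004 m and y of tube_center in the frame of rack_a between -0.022 and 0.022 m and angle between the y axis of tube_center and the y axis of rack_a, either way round below 0.06 rad and value of joint saddle_a below 0.002 m and distance of fitted_center from where it was at the start of the episode below 0.02 m and linear speed of tube_a below 0.02 m/s); the robot touches nothing.
It fails at once if the tube is pressed on so hard after the snap that its saddle sinks more than 5 mm (about 28 N) (value of joint saddle_a above 0.005 m).
It fails at once if the fitted tube is disturbed by more than 20 mm (distance of fitted_center from where it was at the start of the episode above 0.02 m).
It fails at once if a piece of glassware is shifted by more than 40 mm or knocked over (distance of any of beaker, cylinder, bottle, funnel from where it was at the start of the episode above 0.04 m or angle between any of beaker, cylinder, bottle, funnel's own z axis and vertical above 0.6 rad).
It also fails if it takes over 61 s, if anything falls off the work surface, if the arm or the gripper's body presses on something with over 40 N, if the wrist force passes 120 N, or if a joint passes its speed limit or range.

## Working session

There is one attempt and no reset: what is moved stays moved. The work goes in short steps, Python scripts to look and compute and a shell command to move; the robot and the scene stay as the last step left them, time stands still between calls to the robot, and variables do not carry over. Pictures are saved under pics/ and viewed, at most 10 in all, crops included, and the job is handed in when it is done.

```bash
mkdir -p pics; ls; python3 - <<'E'
from cell import telemetry, vision
import cv2,numpy as np
s=telemetry.observe();print(s['time'],s['tool_pos'],s['tool_rot'],s['opening'],s['contact_force'])
for n in('top','scene'):
    p,d=vision.read_camera(n);cv2.imwrite(f'pics/{n}0.png',p[:,:,::-1]);np.savez(f'{n}0.npz',p=p,d=d)
    print(n,vision.get_calibration(n),(d>0).mean())
E
```

```text
pics
0.0 [0.14642966 0.50402472 0.40405514] [-3.14008259e+00 -2.22679276e-04  2.85877842e+00] 0.09196096481705475 [ 0.74514066  0.65519094 -0.15979864]
top {'camera_matrix': array([[472.22677322,   0.        , 330.12254727],
       [  0.        , 472.22677322, 244.24145791],
       [  0.        ,   0.        ,   1.        ]]), 'rvec': array([ 2.15389853, -2.1714795 ,  0.12856447]), 'tvec': array([-0.02117228,  0.4918744 ,  0.97633824])} 0.9960709635416667
scene {'camera_matrix': array([[438.85884106,   0.        , 319.84880489],
       [  0.        , 438.85884106, 237.76347641],
       [  0.        ,   0.        ,   1.        ]]), 'rvec': array([ 2.10624187,  1.48541445, -0.48046799]), 'tvec': array([-0.1448037 , -0.34407345,  1.38114168])} 0.99591796875
```

View pics/top0.png

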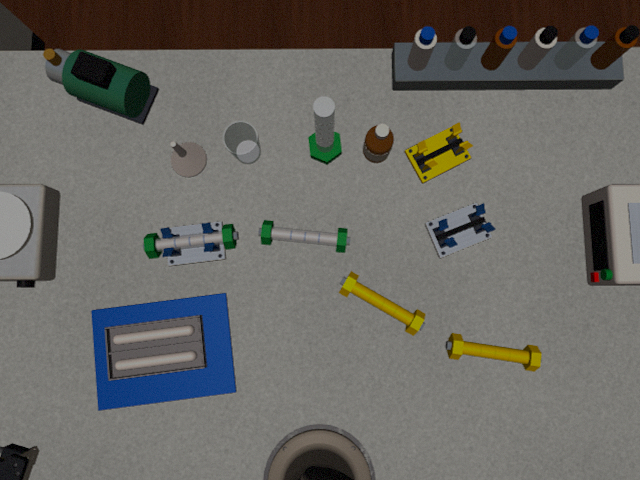

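View pics/scene0.png

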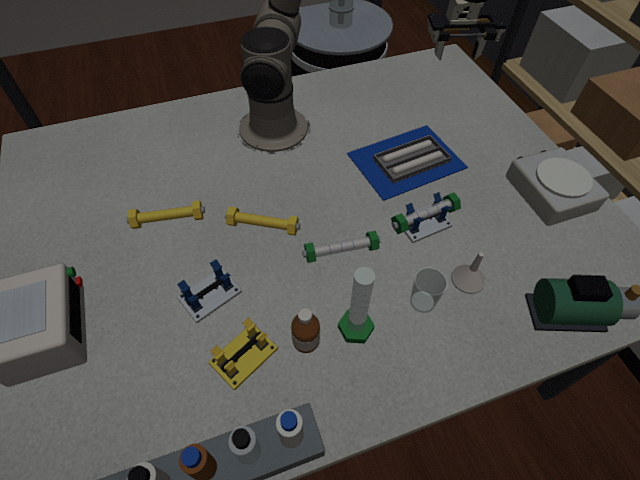

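The top view shows these candidates:
- **Tubes:** the green-collared loose tube is at (304,237). The green one in a holder at (191,242) is the fitted tube. The yellow tubes at (382,303) and (494,351) are decoys.
- **Holders:** the empty holder with blue jaws on an aluminium base is at (460,230), so it's rack_a. The yellow one at (438,153) is a decoy.

I'll measure both targets and confirm them in one crop.

```bash
cat >h.py <<'E'
import cv2,numpy as np
def cast(c,uv,z):
    R=cv2.Rodrigues(c['rvec'])[0];o=-R.T@c['tvec']
    uv=np.atleast_2d(np.array(uv,float));K=c['camera_matrix']
    r=np.c_[(uv-K[:2,2])/K[0,0],np.ones(len(uv))]@R
    return o+r*((z-o[2])/r[:,2])[:,None]
def cast_d(c,uv,d):
    R=cv2.Rodrigues(c['rvec'])[0];o=-R.T@c['tvec'];uv=np.atleast_2d(np.array(uv,float));K=c['camera_matrix']
    return o+(np.c_[(uv-K[:2,2])/K[0,0],np.ones(len(uv))]*np.asarray(d)[:,None])@R
E
python3 - <<'E'
from h import *
from cell import vision
for n in('top','scene'):
    f=np.load(n+'0.npz');p,d=f['p'],f['d'];c=vision.get_calibration(n)
    hsv=cv2.cvtColor(p,cv2.COLOR_RGB2HSV)
    for nm,lo,hi in(('green',(50,120,50),(75,255,255)),('blue',(100,130,30),(120,255,255))):
        m=cv2.inRange(hsv,lo,hi);k,l,st,ce=cv2.connectedComponentsWithStats(m)
        for i in range(1,k):
            if st[i,4]<15: continue
            ys,xs=np.where(l==i);P=cast_d(c,np.c_[xs,ys],d[ys,xs])
            mm=(P.min(0)+P.max(0))/2
            print(n,nm,ce[i].round(1),st[i,4],'mean',P.mean(0).round(4),'mid',mm.round(4),'zmax',P[:,2].max().round(3),'at .023',cast(c,ce[i],.03)[0].round(4))
f=np.load('top0.npz');d=f['d'];c=vision.get_calibration('top')
v,u=np.mgrid[195:265,415:505];P=cast_d(c,np.c_[u.ravel(),v.ravel()],d[v,u].ravel())
m=(P[:,2]>.006)&(P[:,2]<.09)
print('table z',np.median(P[~m,2]),m.sum())
r=cv2.minAreaRect(P[m,:2].astype(np.float32)*1000);print('rack rect',r)
b=m&(P[:,2]<.02);print('base rect',cv2.minAreaRect(P[b,:2].astype(np.float32)*1000),np.median(P[b,2]))
h=P[P[:,2]>.045];print('jaw',len(h));
print(h.round(3)[::8])
x=f['p'][180:280,240:510,::-1];cv2.imwrite('pics/c1.png',cv2.resize(x,None,fx=2.9,fy=2.9,interpolation=2))
E
```

```text
top green [76.5 53.3] 41 mean [0.8879 0.4992 0.0962] mid [0.8876 0.4971 0.0927] zmax 0.105 at .023 [0.9243 0.5364 0.03  ]
top green [124.  69.] 163 mean [0.8545 0.4007 0.0928] mid [0.8577 0.4091 0.0917] zmax 0.105 at .023 [0.8867 0.4291 0.03  ]
top green [93.6 92. ] 715 mean [0.8047 0.4611 0.0932] mid [0.6088 0.2543 0.5486] zmax 1.027 at .023 [0.8339 0.4938 0.03  ]
top green [324.7 148.3] 472 mean [ 0.7028 -0.015   0.0274] mid [ 0.5601 -0.0146  0.5134] zmax 1.027 at .023 [ 0.7019 -0.015   0.03  ]
top green [266.  231.9] 214 mean [0.5165 0.1091 0.0467] mid [0.4607 0.0493 0.524 ] zmax 1.027 at .023 [0.519  0.1113 0.03  ]
top green [227.5 236.2] 232 mean [0.5053 0.1847 0.0691] mid [0.4547 0.0876 0.5359] zmax 1.027 at .023 [0.5106 0.1931 0.03  ]
top green [341.3 239.6] 205 mean [ 0.4992 -0.0486  0.0465] mid [ 0.4512 -0.0408  0.5249] zmax 1.027 at .023 [ 0.5014 -0.0491  0.03  ]
top green [149.6 245.6] 229 mean [0.4871 0.3432 0.0691] mid [0.4457 0.1695 0.5368] zmax 1.027 at .023 [0.4917 0.3582 0.03  ]
top green [608.5 274.3] 65 mean [ 0.4197 -0.572   0.0987] mid [ 0.4204 -0.5725  0.0979] z
[... 4613 characters left out ...]
67]
 [ 0.526 -0.342  0.06 ]
 [ 0.525 -0.357  0.064]
 [ 0.524 -0.265  0.061]
 [ 0.523 -0.348  0.06 ]
 [ 0.522 -0.251  0.06 ]
 [ 0.522 -0.267  0.062]
 [ 0.52  -0.348  0.066]
 [ 0.522 -0.251  0.05 ]
 [ 0.52  -0.266  0.058]
 [ 0.518 -0.348  0.067]
 [ 0.52  -0.252  0.048]
 [ 0.375 -0.022  1.027]
 [ 0.516 -0.348  0.071]
 [ 0.375 -0.022  1.027]
 [ 0.514 -0.35   0.068]
 [ 0.511 -0.347  0.074]
 [ 0.375 -0.022  1.027]
 [ 0.499 -0.278  0.063]
 [ 0.495 -0.262  0.061]
 [ 0.495 -0.279  0.06 ]
 [ 0.493 -0.27   0.062]
 [ 0.491 -0.262  0.061]
 [ 0.49  -0.276  0.069]
 [ 0.488 -0.265  0.065]
 [ 0.487 -0.28   0.071]
 [ 0.485 -0.272  0.069]
 [ 0.484 -0.269  0.066]
 [ 0.481 -0.267  0.071]
 [ 0.479 -0.271  0.072]]
```

View pics/c1.png

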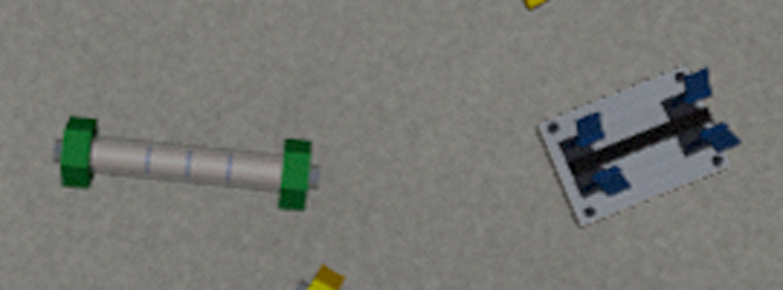

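The crop confirms the green-collared loose tube on the left and the empty blue-jawed aluminium holder on the right. I'll head for the tube and refine the rack estimate at the same time.

```bash
python3 - <<'E'
from h import *
from cell import vision
f=np.load('top0.npz');p,d=f['p'],f['d'];c=vision.get_calibration('top')
J=[cast(c,q,.066)[0,:2] for q in((479.1,210),(486.9,226.9),(442.2,225),(449.6,242))]
a=(J[0]+J[1])/2;b=(J[2]+J[3])/2
print('jaws',(a+b)/2,np.linalg.norm(a-b),np.arctan2(-(b-a)[0],(b-a)[1]))
v,u=np.mgrid[195:265,415:505];P=cast_d(c,np.c_[u.ravel(),v.ravel()],d[v,u].ravel())
m=((P[:,2]>.007)&(P[:,2]<.09)).reshape(v.shape).astype(np.uint8)
m=cv2.morphologyEx(m,cv2.MORPH_OPEN,np.ones((3,3),np.uint8));k,l,s,_=cv2.connectedComponentsWithStats(m);l=(l==1+s[1:,4].argmax())&((P[:,2]<.018).reshape(v.shape))
print(cv2.minAreaRect(P[l.ravel(),:2].astype(np.float32)*1000))
E
python3 -m crank '[[1,-480,-354,70,1.4],[1,-480,-354,70,1.4],[1,-480,-354,70,1.4],[1,-480,-354,70,1.4],[1,-480,-354,70,1.4],[1,-480,-354,70,1.4],[1,-480,-354,70,1.4],[1,-480,-354,70,1.4],[1,-480,-354,70,1.4],[1,-480,-354,70,1.4],[1,-480,-354,70,1.4],[1,-480,-354,70,1.4]]' 20
```

```text
jaws [ 0.52304206 -0.30200624] 0.08357832007770091 0.37645193595934806
((523.3693237304688, -304.649658203125), (83.99052429199219, 124.91474914550781), 21.346019744873047)
time: 1.1
tool_pos: [0.4488, 0.1076, 0.3461]
tool_rot: [-3.141, -0.0, 1.452]
contact_force: [1.3, 1.0, 0.5]
opening: 0.0921
grip_force: 0.0
```

```bash
python3 -m crank '[[1,-69,70,20,0],[1,-69,70,20,0],[1,-69,70,20,0],[1,-69,70,20,0],[1,-69,70,20,0]]' && python3 - <<'E'
from cell import telemetry, vision
import cv2,numpy as np
s=telemetry.observe();print(s['tool_pos'],s['tool_rot'])
c=vision.get_calibration('wrist');p,d=vision.read_camera('wrist');print(c)
cv2.imwrite('pics/w1.png',p[:,:,::-1]);np.savez('w1.npz',p=p,d=d,K=c['camera_matrix'],r=c['rvec'],t=c['tvec'])
E
```

```text
time: 1.52
tool_pos: [0.5097, 0.0329, 0.3257]
tool_rot: [-3.139, -0.0, 1.457]
contact_force: [0.3, 0.2, 0.1]
opening: 0.0917
grip_force: 0.0
[0.50973266 0.03286003 0.3256926 ] [-3.13943798e+00 -4.05492448e-04  1.45692363e+00]
{'camera_matrix': array([[371.64829954,   0.        , 318.50203001],
       [  0.        , 371.64829954, 243.30229894],
       [  0.        ,   0.        ,   1.        ]]), 'rvec': array([-2.8554426 ,  0.16325288,  0.02629173]), 'tvec': array([-0.50221132,  0.07545268,  0.34008968])}
```

View pics/w1.png

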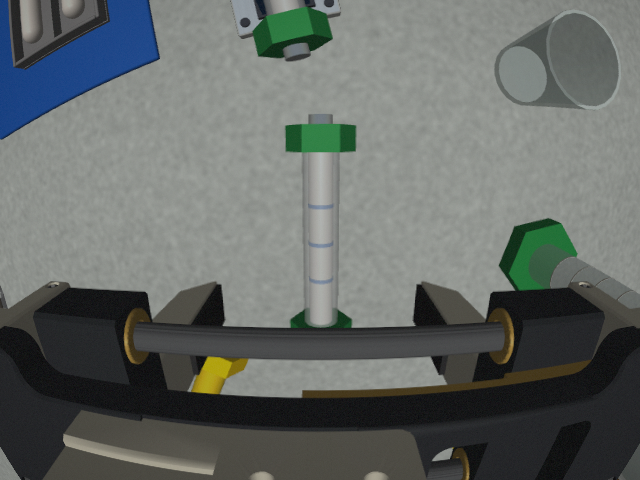

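The wrist view shows the loose tube running vertically: upper collar at (320,138), middle ring at (320,244), lower collar at (321,320). I'll cast those points.

```bash
cat >>h.py <<'E'
def fcast(K,r,t,uv,z):
    n=cv2.fisheye.undistortPoints(np.array(uv,float).reshape(-1,1,2),K,np.zeros(4)).reshape(-1,2)
    return cast(dict(camera_matrix=np.eye(3),rvec=r,tvec=t),n,z)
E
python3 - <<'E'
from h import *
f=np.load('w1.npz');P=lambda uv,z:fcast(f['K'],f['r'],f['t'],uv,z)
print(P([(320.5,206),(320.5,244),(320.5,281)],.037).round(4))
g=cv2.inRange(cv2.cvtColor(f['p'],cv2.COLOR_RGB2HSV),(50,120,50),(75,255,255))
print(P([(303,160),(339,160),(304,300),(339,300)],.027).round(4))
h=cv2.cvtColor(f['p'],cv2.COLOR_RGB2HSV)
for r in (165,190,225,265,295):
    L=f['p'][r,285:360].astype(int).sum(1);e=np.abs(np.diff(L));i=np.argsort(e)[-6:];print(r,sorted(i+285))
E
```

```text
[[0.5139 0.0596 0.037 ]
 [0.5107 0.0309 0.037 ]
 [0.5073 0.0012 0.037 ]]
[[ 0.5048  0.094   0.027 ]
 [ 0.5314  0.091   0.027 ]
 [ 0.4915 -0.0181  0.027 ]
 [ 0.5201 -0.0213  0.027 ]]
165 [np.int64(300), np.int64(301), np.int64(309), np.int64(331), np.int64(338), np.int64(339)]
190 [np.int64(301), np.int64(302), np.int64(303), np.int64(310), np.int64(338), np.int64(339)]
225 [np.int64(301), np.int64(302), np.int64(309), np.int64(331), np.int64(336), np.int64(338)]
265 [np.int64(302), np.int64(303), np.int64(308), np.int64(310), np.int64(330), np.int64(338)]
295 [np.int64(302), np.int64(303), np.int64(330), np.int64(335), np.int64(337), np.int64(338)]
```

```bash
python3 -m crank '[[1,-2,1,40,0],[1,-2,1,80,0],[1,-2,1,115,0],[1,-2,1,135,0],[1,-2,1,141,0],[1,-2,1,141,0],[0,-2,1,141,0],[-1,-2,1,141,0],[-1,-2,1,141,0],[-1,-2,1,141,0],[-1,-2,1,141,0],[-1,-2,1,141,0]]' 20; python3 -m crank '[[-1,0,0,0,0],[-1,0,0,0,0],[-1,0,0,0,0],[-1,0,0,0,0]]'
```

```text
time: 2.57
tool_pos: [0.5107, 0.0311, 0.186]
tool_rot: [3.141, -0.0, 1.459]
contact_force: [-0.6, 0.0, -0.5]
opening: 0.0563
grip_force: 0.0
time: 2.9
tool_pos: [0.5106, 0.0311, 0.1854]
tool_rot: [-3.141, -0.0, 1.459]
contact_force: [-0.8, 0.8, 0.6]
opening: 0.0299
grip_force: 0.0
```

```bash
python3 -m crank '[[-1,0,0,0,0],[-1,0,0,0,0],[-1,0,0,0,0],[-1,0,0,0,0]]'; python3 -m crank '[[-1,0,0,-15,0],[-1,0,0,-40,0],[-1,0,0,-70,0],[-1,0,0,-105,0],[-1,0,0,-140,0],[-1,0,0,-150,0],[-1,0,0,-150,0]]'
```

```text
time: 3.23
tool_pos: [0.5106, 0.0311, 0.1854]
tool_rot: [-3.142, -0.0, 1.459]
contact_force: [-0.8, -1.4, -0.1]
opening: 0.027
grip_force: 20.0
time: 3.82
tool_pos: [0.5112, 0.0311, 0.3383]
tool_rot: [3.135, -0.0, 1.459]
contact_force: [0.6, -0.6, -1.7]
opening: 0.0273
grip_force: 20.0
```

```bash
python3 -m crank '[[-1,-30,-4,0,-0.05],[-1,-65,-8,0,-0.1],[-1,-100,-12,0,-0.15],[-1,-135,-16,0,-0.2],[-1,-170,-20,0,-0.25],[-1,-205,-24,0,-0.3],[-1,-240,-28,0,-0.35],[-1,-275,-32,0,-0.4],[-1,-310,-36,0,-0.45],[-1,-325,-39,0,-0.486],[-1,-331,-40,0,-0.486],[-1,-331,-40,0,-0.486]]' && python3 - <<'E'
from cell import telemetry, vision
import cv2,numpy as np
s=telemetry.observe();print(s['tool_pos'],s['tool_rot'])
c=vision.get_calibration('wrist');p,d=vision.read_camera('wrist')
cv2.imwrite('pics/w2.png',p[:,:,::-1]);np.savez('w2.npz',p=p,d=d,K=c['camera_matrix'],r=c['rvec'],t=c['tvec'])
E
```

```text
time: 4.82
tool_pos: [0.4332, -0.2941, 0.3335]
tool_rot: [-3.14, -0.003, 1.941]
contact_force: [-0.2, 0.2, -1.9]
opening: 0.0275
grip_force: 20.0
[ 0.43320685 -0.29412371  0.33346986] [-3.14023834e+00 -3.12073311e-03  1.94141034e+00]
```

View pics/w2.png

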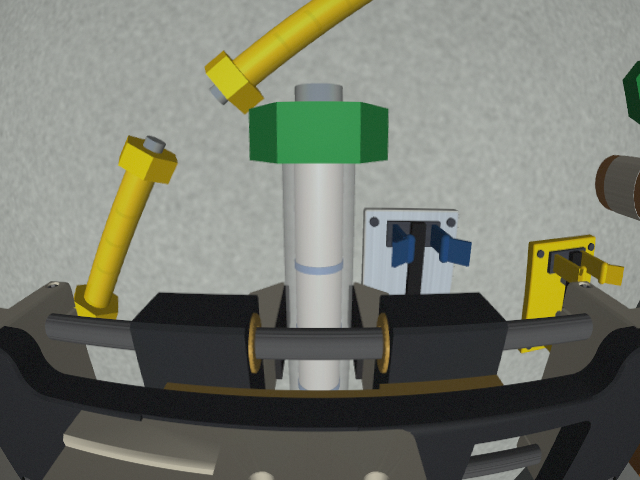

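The wrist view shows the rack's far edge with corners at (364,209) and (459,210), screw holes at (374,222) and (453,222), and two blue jaws at (402,248) and (455,248). The tube is held straight. I'll compute the rack pose from these.

```bash
python3 - <<'E'
from h import *
f=np.load('w2.npz');P=lambda uv,z:fcast(f['K'],f['r'],f['t'],uv,z)
C=P([(363.5,208.5),(459.5,209.5)],.012);H=P([(374,222.5),(453,222.5)],.012)
for A in(C,H): 
    v=A[1]-A[0];print(A.round(4)[:,:2],np.linalg.norm(v).round(4),'yaw',np.arctan2(v[1],v[0]).round(4),'mid',A.mean(0).round(4))
yaw=.3745
m=C.mean(0)[:2];print('center',m-.062*np.array([-np.sin(yaw),np.cos(yaw)]))
hs=cv2.cvtColor(f['p'],cv2.COLOR_RGB2HSV);b=cv2.inRange(hs[200:290,360:480],(100,130,30),(120,255,255))
k,l,s,ce=cv2.connectedComponentsWithStats(b)
print([(s[i],P(ce[i]+[360,200],.064).round(4)) for i in range(1,k) if s[i,4]>40])
# held tube: ring + collar, at axis height
print(P([(319,267),(318.5,163)],.190).round(4))
E
```

```text
[[ 0.461  -0.2622]
 [ 0.5396 -0.2313]] 0.0845 yaw 0.3755 mid [ 0.5003 -0.2467  0.012 ]
[[ 0.4738 -0.2699]
 [ 0.539  -0.2439]] 0.0702 yaw 0.3798 mid [ 0.5064 -0.2569  0.012 ]
center [ 0.52297395 -0.30444837]
[(array([ 32,  25,  23,  42, 718], dtype=int32), array([[ 0.488 , -0.2705,  0.064 ]])), (array([ 71,  25,  40,  41, 960], dtype=int32), array([[ 0.522 , -0.2575,  0.064 ]]))]
[[ 0.4221 -0.2639  0.19  ]
 [ 0.409  -0.2303  0.19  ]]
```

```bash
python3 -m crank '[[-1,-15,25,0,-0.005],[-1,-30,55,0,-0.005],[-1,-40,75,20,-0.005],[-1,-42,80,40,-0.005],[-1,-42,80,50,-0.005],[-1,-42,80,50,-0.005],[-1,-42,80,50,-0.005]]'
```

```text
time: 5.45
tool_pos: [0.5234, -0.3021, 0.2849]
tool_rot: [-3.14, -0.002, 1.951]
contact_force: [-0.2, 0.8, 0.1]
opening: 0.0275
grip_force: 20.0
```

```bash
python3 -m crank '[[-1,-1,-1,15,0],[-1,-1,-1,30,0],[-1,-1,-1,40,0],[-1,-1,-1,46,0],[-1,-1,-1,49,0],[-1,-1,-1,50,0],[-1,-1,-1,50,0],[-1,-1,-1,50,0]]'; python3 -m crank '[[-1,0,0,1,0],[-1,0,0,2,0],[-1,0,0,2,0],[-1,0,0,2,0]]'
```

```text
time: 6.12
tool_pos: [0.5233, -0.3047, 0.2362]
tool_rot: [3.141, 0.001, 1.95]
contact_force: [-0.1, -0.3, -0.5]
opening: 0.0272
grip_force: 20.0
time: 6.45
tool_pos: [0.5231, -0.3045, 0.2335]
tool_rot: [3.142, -0.0, 1.95]
contact_force: [0.5, 0.3, -1.5]
opening: 0.0272
grip_force: 20.0
```

```bash
python3 -m crank '[[-1,0,0,1,0],[-1,0,0,1,0],[-1,0,0,1,0]]';python3 -m crank '[[-1,0,0,1,0],[-1,0,0,1,0],[-1,0,0,1,0]]'
```

```text
time: 6.7
tool_pos: [0.5231, -0.3045, 0.2323]
tool_rot: [-3.142, -0.0, 1.95]
contact_force: [0.1, 0.2, -0.1]
opening: 0.0276
grip_force: 20.0
time: 6.95
tool_pos: [0.5231, -0.3047, 0.2316]
tool_rot: [3.142, 0.0, 1.95]
contact_force: [-0.0, -0.5, 1.1]
opening: 0.0275
grip_force: 20.0
```

```bash
python3 -m crank '[[-1,0,0,0.5,0],[-0.3,0,0,0.5,0],[-0.2,0,0,0.5,0],[-0.2,0,0,0.5,0],[-0.1,0,0,0.5,0],[0.1,0,0,0.5,0],[0.3,0,0,0.5,0],[0.3,0,0,0.5,0],[0.3,0,0,0.5,0],[0.3,0,0,0.5,0],[0.3,0,0,0.5,0]]'; python3 - <<'E'
from h import *
from cell import vision
for n in('top','scene'):
    p,d=vision.read_camera(n);np.savez(n+'1.npz',p=p,d=d)
    if n=='scene':cv2.imwrite('pics/s2.png',cv2.resize(p[180:360,100:340,::-1],None,fx=3.3,fy=3.3,interpolation=2))
E
```

```text
time: 7.87
tool_pos: [0.5231, -0.3045, 0.2309]
tool_rot: [3.142, -0.0, 1.95]
contact_force: [0.4, 0.5, -0.6]
opening: 0.0592
grip_force: 0.0
```

View pics/s2.png

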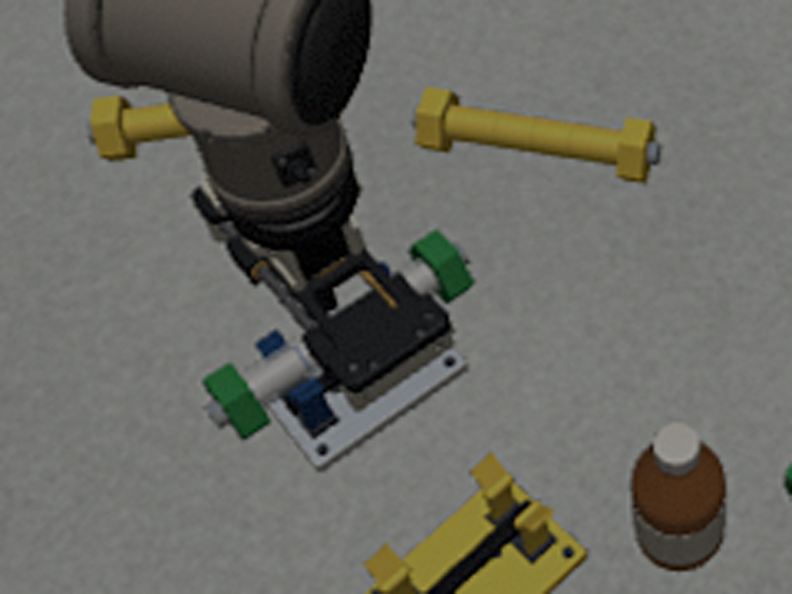

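The tube lies on both blue clips in line with the rack and is let go. I'll retreat up, shut the fingers, and measure it.

```bash
python3 -m crank '[[0.3,0,0,-10,0],[0.3,0,0,-25,0],[0.3,0,0,-45,0],[0.3,0,0,-60,0],[0.3,0,0,-65,0],[-1,0,0,-65,0],[-1,0,0,-65,0],[-1,0,0,-65,0],[-1,0,0,-65,0],[-1,0,0,-65,0],[-1,0,0,-65,0],[-1,0,0,-65,0]]' ; python3 - <<'E'
from h import *
from cell import vision,telemetry
p,d=vision.read_camera('scene');c=vision.get_calibration('scene')
hsv=cv2.cvtColor(p,cv2.COLOR_RGB2HSV);m=cv2.inRange(hsv,(50,120,50),(75,255,255));k,l,st,ce=cv2.connectedComponentsWithStats(m)
for i in range(1,k):
    if st[i,4]>60 and ce[i][0]<270: ys,xs=np.where(l==i);P=cast_d(c,np.c_[xs,ys],d[ys,xs]);print(ce[i].round(1),st[i,4],np.median(P,0).round(4),np.percentile(P[:,2],95),cast(c,ce[i],.072).round(4))
c=vision.get_calibration('wrist');p,d=vision.read_camera('wrist');cv2.imwrite('pics/w3.png',p[:,:,::-1])
np.savez('w3.npz',p=p,d=d,K=c['camera_matrix'],r=c['rvec'],t=c['tvec'])
E
```

```text
time: 8.97
tool_pos: [0.5231, -0.3045, 0.2955]
tool_rot: [-3.141, -0.001, 1.95]
contact_force: [0.6, -0.6, -0.5]
opening: 0.0178
grip_force: 0.0
[235.3 259.6] 146 [ 0.5057 -0.2293  0.0869] 0.09428738802291797 [[ 0.4943 -0.229   0.072 ]]
[171.3 300.8] 207 [ 0.5631 -0.3794  0.0895] 0.09356492538457703 [[ 0.5521 -0.3818  0.072 ]]
```

View pics/w3.png

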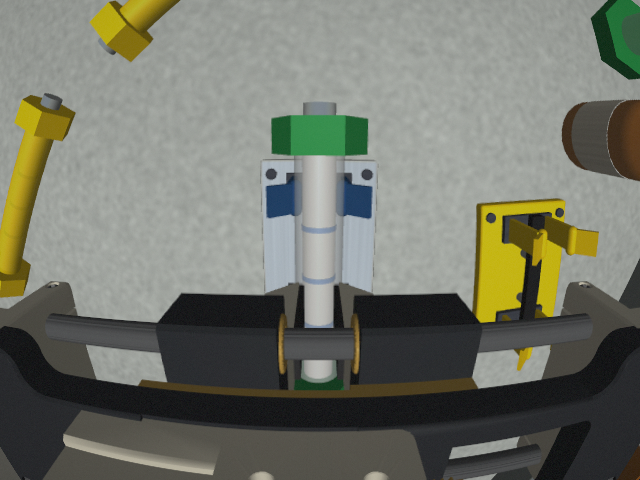

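The wrist view shows the tube resting centred between the blue jaws at (280,200) and (357,200), in line with the base. The collar heights from the scene camera agree to under 1 mm, so it's level. Next I'll press at the middle.

```bash
python3 -m crank '[[-1,0,0,10,0],[-1,0,0,20,0],[-1,0,0,28,0],[-1,0,0,30,0],[-1,0,0,32,0],[-1,0,0,34,0],[-1,0,0,34,0]]'; python3 -m crank '[[-1,0,0,1,0],[-1,0,0,2,0],[-1,0,0,3,0],[-1,0,0,4,0],[-1,0,0,4,0]]'
```

```text
time: 9.65
tool_pos: [0.5232, -0.3046, 0.2618]
tool_rot: [3.142, -0.0, 1.95]
contact_force: [-0.8, -0.1, 0.1]
opening: 0.0008
grip_force: 0.0
time: 10.07
tool_pos: [0.5236, -0.3049, 0.2598]
tool_rot: [3.14, 0.003, 1.95]
contact_force: [-1.0, -0.2, 8.9]
opening: 0.0008
grip_force: 4.0
```

```bash
python3 -m crank '[[-1,0,0,1,0],[-1,0,0,2,0],[-1,0,0,3,0],[-1,0,0,3,0]]'; python3 -m crank '[[-1,0,0,1,0],[-1,0,0,2,0],[-1,0,0,2,0]]'; python3 -m crank '[[-1,0,0,1,0],[-1,0,0,2,0],[-1,0,0,2,0]]'
```

```text
time: 10.4
tool_pos: [0.5239, -0.3051, 0.2576]
tool_rot: [3.139, 0.005, 1.95]
contact_force: [-1.0, -0.5, 11.3]
opening: 0.0003
grip_force: 5.7
time: 10.65
tool_pos: [0.524, -0.3052, 0.2557]
tool_rot: [3.138, 0.006, 1.95]
contact_force: [-0.7, -0.3, 11.3]
opening: 0.0004
grip_force: 5.7
time: 10.9
tool_pos: [0.5239, -0.3051, 0.2533]
tool_rot: [3.139, 0.005, 1.95]
contact_force: [0.6, 0.1, 8.8]
opening: 0.0003
grip_force: 4.8
```

Past the force peak, so I'll continue gently.

```bash
python3 -m crank '[[-1,0,0,1,0],[-1,0,0,2,0],[-1,0,0,2,0]]'; python3 -m crank '[[-1,0,0,1,0],[-1,0,0,2,0],[-1,0,0,2,0]]';  python3 -m crank '[[-1,0,0,1,0],[-1,0,0,2,0],[-1,0,0,2,0]]'
```

```text
time: 11.15
tool_pos: [0.5234, -0.3046, 0.2498]
tool_rot: [3.14, 0.002, 1.95]
contact_force: [0.1, -0.5, -0.2]
opening: 0.0003
grip_force: 0.0
time: 11.4
tool_pos: [0.5232, -0.3046, 0.2469]
tool_rot: [3.141, 0.0, 1.95]
contact_force: [-0.3, -1.0, 2.0]
opening: 0.0004
grip_force: 0.9
time: 11.65
tool_pos: [0.5232, -0.3046, 0.2447]
tool_rot: [3.142, 0.0, 1.95]
contact_force: [0.3, -0.5, -0.6]
opening: 0.0006
grip_force: 0.4
```

```bash
cat > chk.py <<'E'
from h import *
from cell import vision,telemetry
for n in('scene','top'):
    p,d=vision.read_camera(n);c=vision.get_calibration(n)
    if n=='scene':cv2.imwrite('pics/s3.png',cv2.resize(p[180:360,100:340,::-1],None,fx=3.3,fy=3.3,interpolation=2))
    hsv=cv2.cvtColor(p,cv2.COLOR_RGB2HSV);m=cv2.inRange(hsv,(50,120,50),(75,255,255));k,l,st,ce=cv2.connectedComponentsWithStats(m)
    for i in range(1,k):
        if st[i,4]>60:
            ys,xs=np.where(l==i);P=cast_d(c,np.c_[xs,ys],d[ys,xs]);q=np.median(P,0)
            if q[2]<.1 and -.5<q[1]<-.15: print(n,ce[i].round(1),st[i,4],q.round(4),np.percentile(P[:,2],95).round(4))
E
python3 chk.py
```

```text
scene [236.2 265.9] 153 [ 0.5052 -0.2307  0.0629] 0.0679
scene [172.7 302.7] 196 [ 0.5631 -0.3787  0.0815] 0.0855
top [430.  240.3] 233 [ 0.4942 -0.2309  0.0648] 0.0687
```

View pics/s3.png

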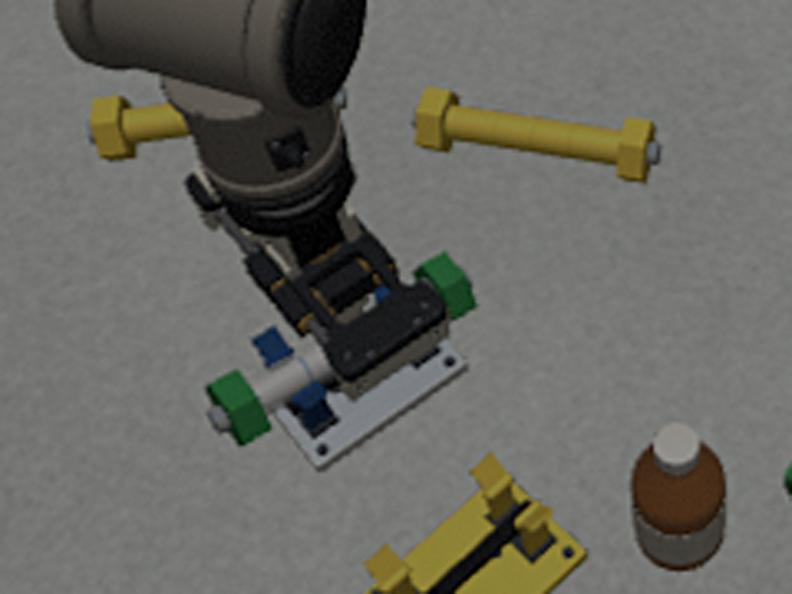

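One end (collar at y=-0.23) has snapped in, and the other still stands about 17 mm high. I'll lift, shift 30 mm towards the standing clip (tool -x), and press there.

```bash
python3 -m crank '[[-1,0,0,-15,0],[-1,0,0,-28,0],[-1,-12,0,-28,0],[-1,-25,0,-28,0],[-1,-30,0,-28,0],[-1,-30,0,-25,0],[-1,-30,0,-18,0],[-1,-30,0,-14,0],[-1,-30,0,-13,0],[-1,-30,0,-13,0]]'; python3 -m crank '[[-1,0,0,1,0],[-1,0,0,2,0],[-1,0,0,2,0]]';  python3 -m crank '[[-1,0,0,1,0],[-1,0,0,2,0],[-1,0,0,2,0]]'
```

```text
time: 12.58
tool_pos: [0.534, -0.3318, 0.257]
tool_rot: [-3.141, -0.002, 1.95]
contact_force: [0.2, 0.1, -0.1]
opening: 0.0002
grip_force: 0.0
time: 12.83
tool_pos: [0.5342, -0.3323, 0.2559]
tool_rot: [3.141, -0.0, 1.95]
contact_force: [-0.0, -0.1, -0.1]
opening: 0.0004
grip_force: 0.0
time: 13.08
tool_pos: [0.5342, -0.3323, 0.2537]
tool_rot: [-3.142, -0.0, 1.95]
contact_force: [0.7, 0.6, -0.7]
opening: 0.0001
grip_force: 0.0
```

```bash
python3 -m crank '[[-1,0,0,1,0],[-1,0,0,2,0],[-1,0,0,2,0]]';  python3 -m crank '[[-1,0,0,1,0],[-1,0,0,2,0],[-1,0,0,2,0]]';  python3 -m crank '[[-1,0,0,1,0],[-1,0,0,2,0],[-1,0,0,2,0]]'
```

```text
time: 13.33
tool_pos: [0.5342, -0.3324, 0.2517]
tool_rot: [-3.141, -0.0, 1.95]
contact_force: [0.0, -1.4, -0.0]
opening: 0.0008
grip_force: 0.0
time: 13.58
tool_pos: [0.5342, -0.3324, 0.2497]
tool_rot: [-3.141, -0.0, 1.95]
contact_force: [0.0, -1.2, -1.0]
opening: 0.0007
grip_force: 0.0
time: 13.83
tool_pos: [0.5342, -0.3323, 0.2477]
tool_rot: [-3.141, -0.0, 1.95]
contact_force: [0.4, -0.3, 0.4]
opening: 0.0
grip_force: 0.0
```

```bash
python3 -m crank '[[-1,0,0,1,0],[-1,0,0,2,0],[-1,0,0,2,0]]';  python3 -m crank '[[-1,0,0,1,0],[-1,0,0,2,0],[-1,0,0,2,0]]';  python3 -m crank '[[-1,0,0,1,0],[-1,0,0,1,0]]'; python3 chk.py
```

```text
time: 14.08
tool_pos: [0.5342, -0.3323, 0.2456]
tool_rot: [-3.141, -0.0, 1.95]
contact_force: [-0.2, -0.3, 0.1]
opening: 0.0007
grip_force: 0.0
time: 14.33
tool_pos: [0.5342, -0.3324, 0.2437]
tool_rot: [-3.141, -0.0, 1.95]
contact_force: [-0.1, 0.6, 0.2]
opening: 0.0006
grip_force: 0.0
time: 14.5
tool_pos: [0.5342, -0.3324, 0.2427]
tool_rot: [-3.142, -0.0, 1.95]
contact_force: [-0.7, 0.1, -0.3]
opening: 0.0005
grip_force: 0.0
scene [234.8 266. ] 160 [ 0.5065 -0.2339  0.0664] 0.0707
scene [172.8 307.1] 190 [ 0.5642 -0.3824  0.0666] 0.0711
top [431.6 239.5] 241 [ 0.4958 -0.2336  0.0672] 0.0713
```

Both collar tops now read 0.071 m, which matches the home height. I'll lift off and verify.

```bash
python3 -m crank '[[-1,0,0,-20,0],[-1,0,0,-50,0],[-1,0,0,-80,0],[-1,0,0,-100,0],[-1,40,-40,-100,0],[-1,60,-80,-100,0],[-1,60,-120,-100,0],[-1,60,-140,-100,0],[-1,60,-140,-100,0]]'; python3 chk.py
```

```text
time: 15.35
tool_pos: [0.3778, -0.329, 0.3433]
tool_rot: [-3.139, -0.001, 1.947]
contact_force: [1.2, -0.4, 0.2]
opening: 0.0006
grip_force: 0.0
scene [234.7 265.8] 159 [ 0.5067 -0.234   0.0662] 0.0705
scene [172.8 307.2] 191 [ 0.565  -0.3825  0.0661] 0.0709
top [502.5 210.9] 220 [ 0.5537 -0.3827  0.0674] 0.0717
top [431.7 239.3] 234 [ 0.4961 -0.2337  0.0673] 0.0715
```

View pics/s3.png

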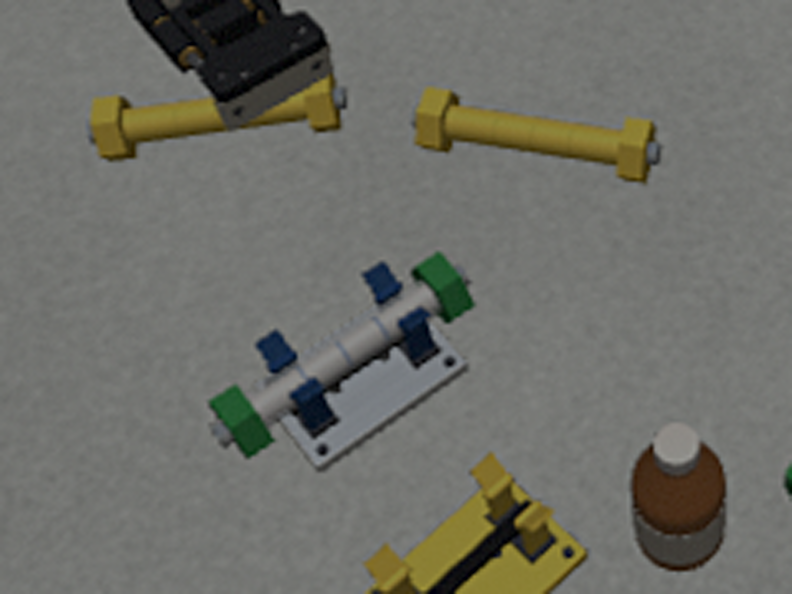

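The crop shows the tube level between both pairs of blue jaws, in line with the rack, with the gripper clear of it.

```bash
python3 -c "
from cell import ticket;print(ticket.hand_in())"
```

```text
the job is handed in; nothing more can be done
None
```

The loose sight tube is snapped home in both clips of the empty blue holder, level to under 1 mm and within about 5 mm of centre by camera; the arm is clear and the job is handed in, but no verdict came back.

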